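# Close up the stone setter's tool chest with the fingertips

### The arm

A 6-joint arm with a two-finger parallel gripper is mounted at the origin on the work surface. World frame = base frame: x ahead of the robot, y to its left, z up, the work surface at z = 0. Lengths are in m, angles in rad, forces in N, time in s.
With the tool pointing down it reaches from about 0.35 to 0.975 m from the base axis. Payload 17.4 kg.
Tool frame: the origin (TCP) lies at the very end of the fingers, on their centre line; the grasp point (between the pads) lies 19 mm behind it (robot.pinch_z is the distance from the TCP to the grasp point, in m); z points along the fingers, y is the line along which they close (so a half turn about z gives the same grasp; the last joint's range is limited). The gripper opens to 85 mm and grips with 20 to 120 N. Pads are 22 mm wide; open, the fingers measure 114 mm over their backs; the gripper's body (76 mm by 85 mm) begins 54 mm behind the grasp point. The pads swing forward as they close: fully open they stand 13 mm farther back than shut.
Start: joints at [1.265, 0.116, 1.442, -0, 1.584, -0.038], TCP at [0.179, 0.651, 0.231] pointing down, gripper open.
Joint ranges: [-2.83, 2.83], [-0.83, 2.19], [0.07, 2.5], [-1.14, 4.28], [0.01, 3], [-2.97, 2.97]. Speed limits (rad/s): [1.89, 1.89, 2.22, 3.14, 3.14, 3.14].

### API

Orientations are given as a unit quaternion [w, x, y, z].
In Python, from bench import robot gives the robot as it stands. Calls block until the motion is done:
- robot.move_to(position, orientation): joint-space move of the TCP to a pose.
- robot.servo_line(position, attitude=None, velocity=0.15): straight line of the TCP; attitude=None keeps the orientation; velocity is the mean speed in m/s.
- robot.movej(angles): joint-space move.
- robot.gripper_open() and robot.gripper_close(strength=None): open the fingers fully, or close them until they stop; strength is the grip in N (None keeps the last).
- robot.hold(seconds).
- robot.inverse_kinematics(position, orientation): joint angles nearest the present ones, or None.
- robot.observe(): the state.
- robot.grab_frame(name): name is "scene" or "top" or "wrist"; returns a dict with "image" (480x640x3 uint8, red, green, blue), "fx", "fy", "cx", "cy" (pixels), "k1" (the pictures are not rectified: a ray, as slopes to the right and down, at radius r is drawn at 1 + k1 r^2 times it, then the intrinsics apply), "origin" and "orientation" of the camera in the world; the wrist camera has in their place "mount" (4x4, takes a point from camera to tool coordinates, whose origin is the TCP and whose axes are the flange's). Camera axes: x right, y down, z forward; pixel columns grow to the right and rows downward; lengths in m; the calibration is good to about 2 mm. A picture is of the moment at which its call begins: read the wrist's pose just before it. There is no depth.
A pose or a line that the arm cannot do raises robot.Unreachable and nothing moves.
- robot.sign_off(): hands the job in; it is judged then, once.
Trained networks look in the newest picture that a camera, given by its name, has taken for a name from the list of things; names that differ only in an ending like _2 or _b are one class to them, and where a whole thing is asked for, a point or a joint stands for the part that bears it (a point fixed in the world has none). Each returns a list of dicts, best first, with "confidence" (0 to 1); they miss things now and then, are a little off and sometimes report something else, mostly with a low value. They report only what shows in the picture. A call takes as long as a camera call.
- robot.look_for(camera, query): "xy" ([column, row] as shares, 0 to 1, of the picture: columns of its width, rows of its height, amid what is visible of it).
- robot.regions_of(camera, query): "pixels" (480x640 bool, what is visible of it) and "xy" ([column, row] as shares, 0 to 1, of the picture: columns of its width, rows of its height, amid what is visible of it).
- robot.pinpoint(camera, query): "xy" ([column, row] as shares, 0 to 1, of the picture: columns of its width, rows of its height: a listed point, or the origin of a listed thing).
The state is a dict: "time": time; "qpos": joint angles; "joint_velocities": joint speeds; "joint_efforts": joint torques, N m; "tool_pos": TCP position; "orientation": TCP orientation; "contact_force": force on the tool from outside, world axes, zero at the start; "moment": the same for the moment, N m; "finger_gap": finger opening in m; "grasp_force": force on a finger pad.
Only numpy, scipy, OpenCV 4.12 (cv2) and the standard library are available. Lean on these libraries where they do the work, as an engineer would, in place of code of your own. Each camera call takes 0.05 s, during which the arm holds its last target. There are 200 camera calls.

### The job

Close the small wooden tool chest on the jeweller's bench using only your fingertips: push both open upper drawers fully home, and swing the lid over and ease it down until it lies fully shut. Push gently - slam nothing, lift nothing, do not shove the chest along the bench - and leave the bottom drawer shut and everything else on the bench where it is.

Things in the scene. Friction and masses are not known exactly. Their poses are not given: they have to be found in the camera images.
- chest: Wooden tool chest, loose on rubber feet (some 5 kg, slides only above 30 N), 150 mm deep (x), 300 wide (y), rim 112 mm high. Origin: centre of its underside. x points from drawer fronts to back, y to its left facing the drawers, z up. Carcass front at x = -75 mm; shut drawer fronts stand 6 mm proud of it (x = -81). Till under the lid, two upper drawers side by side, a full-width one below. Brass knobs 15 mm dia, 15 mm proud.
- drawer_left (a joint): Opening of the upper left drawer (+y side), m: 0 fully home, up to 0.090 pulled out toward the chest's -x. Slides with about 1.5 N friction, slightly damped, no spring or latch; stays where left.
- drawer_right (a joint): Opening of the upper right drawer (-y side), m, as for the left one.
- drawer_bottom (a joint): Opening of the bottom drawer, m, same slide; it starts shut (0) and should stay so.
- left_front (a point): Centre of the outer face of the upper left drawer's front, at the root of its knob, 68 mm above the bench; the front is 132 mm wide and 33 mm high. Moves with the drawer; axes as the chest's.
- right_front (a point): Centre of the outer face of the upper right drawer's front, as for the left one.
- lid (a joint): Angle of the lid, rad: 0 lying shut on the rim, 1.57 upright, stop at 1.6. Hinged along the back top edge; opens upward and backward. A stiff hinge (about 0.45 N m friction) holds it at any angle, so it must be pushed all the way down (about 5 N at its front edge when upright, less lower down).
- hinge (a point): Middle of the lid's hinge axis, on the back top edge of the chest (75 mm behind its centre, 112 mm above the bench). The axis runs along the chest's y.
- lid_edge (a point): Middle of the lid's free edge on its outer face (on top when shut, then 124 mm above the bench). Flat wooden panel, 150 mm from hinge to free edge, 300 wide, 12 thick; its underside plane runs through the hinge axis. Site z: normal out of the outer face; x: from free edge to hinge.
- burstand: Bystander: white disc 60 mm dia with a brass cup full of burs, 83 mm high. Origin: centre of its underside.
- jar: Bystander: small glass jar with a yellow cap, 54 mm dia, 70 mm high. Origin: centre of its underside.
- dish: Bystander: white ceramic dish, 76 mm dia, 28 mm high. Origin: centre of its underside.
- loupe: Bystander: folding loupe, black lens barrel 26 mm dia and steel cover, 68 mm long, 20 mm high. Origin: under the lens.
- graver: Bystander: graver with a wooden mushroom handle lying on the bench in front of the chest, 105 mm long, 27 mm high. Origin: on the bench under its middle.
- ringclamp: Bystander: wooden ring clamp lying on the bench, 157 mm long, 27 mm wide, 26 mm high. Origin: on the bench under its middle.
- pliers: Bystander: pliers with green handles lying on the bench, 130 mm long, 52 mm wide, 11 mm high. Origin: under the joint.

How it is judged:
By the outcome, as a careful person would: the job done as asked, in the order asked, and still so for the second after the job is handed in, with the robot touching nothing.
It also fails if it takes over 51 s, if anything falls off the work surface, if the arm or the gripper's body presses on something with over 40 N, if the wrist force passes 120 N, or if a joint passes its speed limit or range.

## Working session

There is one attempt and no reset: what is moved stays moved. The work goes in short steps, each a Python script; the robot and the scene stay as the last script left them, time stands still between calls to the robot, and variables do not carry over. Pictures are saved under pics/ and viewed, at most 10 in all, crops included, and the job is handed in when it is done.

```bash
mkdir -p pics; cat > h.py <<'E'
import numpy as np, cv2
from scipy.spatial.transform import Rotation as R
from bench import robot
def q2R(q): return R.from_quat([q[1],q[2],q[3],q[0]]).as_matrix()
def R2q(M):
    q=R.from_matrix(M).as_quat(); return [q[3],q[0],q[1],q[2]]
def cam(name):
    s=robot.observe(); f=robot.grab_frame(name)
    if 'mount' in f:
        T=np.array(f['mount']); Rt=q2R(s['orientation'])
        f['R']=Rt@T[:3,:3]; f['o']=Rt@T[:3,3]+np.array(s['tool_pos'])
    else: f['R']=q2R(f['orientation']); f['o']=np.array(f['origin'])
    return f
def ray(f,xy):
    u=(xy[0]*640-f['cx'])/f['fx']; v=(xy[1]*480-f['cy'])/f['fy']
    d=np.array([u,v]); s=d.copy()
    for _ in range(20): s=d/(1+f['k1']*(s@s))
    return f['R']@np.array([s[0],s[1],1])
def atz(f,xy,z):
    d=ray(f,xy); return f['o']+d*(z-f['o'][2])/d[2]
def proj(f,p):
    c=f['R'].T@(np.array(p)-f['o']); s=c[:2]/c[2]; s=s*(1+f['k1']*(s@s))
    return np.array([s[0]*f['fx']+f['cx'],s[1]*f['fy']+f['cy']])
def tri(fs,xys):
    A=np.zeros((3,3));b=np.zeros(3)
    for f,xy in zip(fs,xys):
        d=ray(f,xy);d/=np.linalg.norm(d);P=np.eye(3)-np.outer(d,d);A+=P;b+=P@f['o']
    return np.linalg.solve(A,b)
def save(f,n): cv2.imwrite('pics/'+n,cv2.cvtColor(f['image'],cv2.COLOR_RGB2BGR))
E
python3 - <<'E'
from h import *
np.set_printoptions(precision=4,suppress=True)
Z=dict(chest=0,left_front=.068,right_front=.068,hinge=.112,lid_edge=None,burstand=0,jar=0,dish=0,loupe=0,graver=0,ringclamp=0,pliers=0)
F={n:cam(n) for n in('scene','top')}
for n,f in F.items(): save(f,n+'0.png'); print(n,f['o'],f['R'][:,2])
for k,z in Z.items():
    xs=[];fs=[]
    for n,f in F.items():
        r=robot.pinpoint(n,k)
        if r:
            xs.append(r[0]['xy']);fs.append(f)
            print(k,n,round(r[0]['confidence'],2),np.array(xs[-1])*[640,480], atz(f,xs[-1],z) if z is not None else '')
    if len(xs)==2: print('   tri',tri(fs,xs))
E
```

```text
scene [1.1874 0.0215 1.0947] [-0.5029  0.0194 -0.8641]
top [0.4222 0.0361 1.0533] [ 0.1892 -0.0084 -0.9819]
chest scene 0.82 [279.616 262.704] [ 0.6007 -0.0312  0.    ]
chest top 0.57 [342.016 257.904] [ 0.5951 -0.0303  0.    ]
   tri [ 0.5964 -0.0312 -0.008 ]
left_front scene 0.74 [319.296 210.912] [0.4925 0.0684 0.068 ]
left_front top 0.76 [292.992 305.904] [0.489  0.0674 0.068 ]
   tri [0.4893 0.0681 0.0633]
right_front scene 0.73 [262.4   202.704] [ 0.4665 -0.0734  0.068 ]
right_front top 0.82 [365.632 316.992] [ 0.4701 -0.0721  0.068 ]
   tri [ 0.4698 -0.0723  0.0726]
hinge scene 0.7 [267.392 266.496] [ 0.67   -0.0528  0.112 ]
hinge top 0.9 [355.52  206.304] [ 0.6767 -0.0484  0.112 ]
   tri [ 0.6745 -0.0499  0.1202]
lid_edge scene 0.9 [270.784 218.304] 
lid_edge top 0.59 [361.408 202.08 ] 
   tri [ 0.6425 -0.0407  0.2652]
burstand scene 0.9 [219.072 315.12 ] [ 0.7386 -0.1711  0.    ]
burstand top 0.89 [403.2   195.888] [ 0.7323 -0.1611  0.    ]
   tri [ 0.7352 -0.1678 -0.0093]
jar scene 0.69 [378.816 285.792] [0.6668 0.2104 0.    ]
jar top 0.75 [226.816 222.192] [0.6671 0.2138 0.    ]
   tri [0.6669 0.212  0.0006]
dish scene 0.77 [184.128 256.08 ] [ 0.5796 -0.2701  0.    ]
dish top 0.86 [458.368 269.616] [ 0.5745 -0.2752  0.    ]
   tri [ 0.5754 -0.2745 -0.0066]
loupe scene 0.61 [296.192 326.592] [0.7691 0.0095 0.    ]
loupe top 0.93 [319.488 177.024] [0.7706 0.0193 0.    ]
   tri [0.7699 0.0144 0.0021]
graver scene 0.38 [297.6   204.576] [0.4256 0.0142 0.    ]
graver top 0.74 [312.896 342.   ] [0.4212 0.0275 0.    ]
   tri [ 0.4212  0.0208 -0.0064]
ringclamp scene 0.76 [195.328 204.912] [ 0.4244 -0.2575  0.    ]
ringclamp top 0.78 [452.032 343.296] [ 0.4218 -0.2574  0.    ]
   tri [ 0.4218 -0.2584 -0.0037]
pliers scene 0.68 [397.376 243.312] [0.5477 0.2682 0.    ]
pliers top 0.75 [199.488 278.592] [0.5462 0.2649 0.    ]
   tri [ 0.5465  0.2671 -0.0023]
```

View pics/scene0.png

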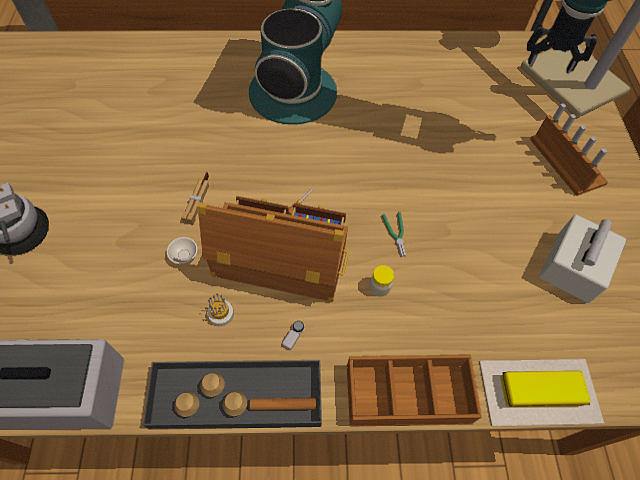

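View pics/top0.png

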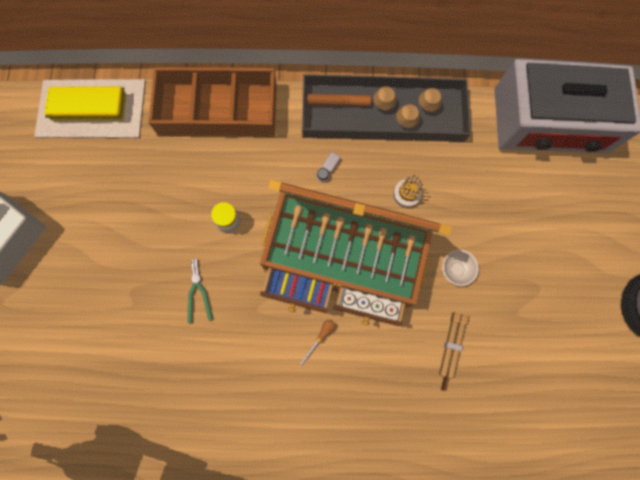

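The pictures show the chest with its drawers towards the robot (top 300,288 and 372,303), the lid leaning slightly forward (gold edge catches at top 275,185 and 447,230), and the graver in front at (320,342). I'll fit one chest model to all the pixels and check IK.

```bash
cat >> h.py <<'E'
def chestpts(v):
    x,y,t,dl,dr,th=v; c,s=np.cos(t),np.sin(t)
    W=lambda a,b,z: np.array([x+c*a-s*b,y+s*a+c*b,z])
    ed=lambda b:W(.075-.15*np.cos(th)+.012*np.sin(th),b,.112+.15*np.sin(th)+.012*np.cos(th))
    return dict(chest=W(0,0,0),left_front=W(-.081-dl,.069,.068),right_front=W(-.081-dr,-.069,.068),hinge=W(.075,0,.112),lid_edge=ed(0)),W,ed
def att(t,tilt,flip=1):
    "tool z tilted from down towards chest +x by tilt; tool y along +-chest y"
    f=np.array([np.cos(t),np.sin(t),0]); y=flip*np.array([-np.sin(t),np.cos(t),0])
    z=np.sin(tilt)*f-np.cos(tilt)*np.array([0,0,1.]); return R2q(np.column_stack([np.cross(y,z),y,z]))
E
python3 - <<'E'
from h import *
from scipy.optimize import least_squares
import json
np.set_printoptions(precision=4,suppress=True)
M={'scene':dict(chest=(279.6,262.7),left_front=(319.3,210.9),right_front=(262.4,202.7),hinge=(267.4,266.5),lid_edge=(270.8,218.3)),
'top':dict(chest=(342,257.9),left_front=(293,305.9),right_front=(365.6,317),hinge=(355.5,206.3),lid_edge=(361.4,202.1))}
F={n:cam(n) for n in M}
def res(v):
    P,W,ed=chestpts(v); r=[proj(F[n],P[k])-M[n][k] for n in M for k in M[n]]
    r+=[proj(F['top'],ed(.15))-(275,185),proj(F['top'],ed(-.15))-(447,230)]
    return np.ravel(r)
s=least_squares(res,[.597,-.031,-.25,.045,.03,1.3],loss='soft_l1')
print(s.x,res(s.x).reshape(-1,2)); json.dump(list(s.x),open('chest.json','w'))
v=s.x;P,W,ed=chestpts(v);t=v[2]
print(P)
print(robot.observe()['orientation'],q2R(robot.observe()['orientation']))
for fl in(1,-1):
  for tl in(.5,.7,.9):
    print(fl,tl,robot.inverse_kinematics(W(-.19,.097,.06),att(t,tl,fl)),robot.inverse_kinematics(W(-.09,-.097,.06),att(t,tl,fl)))
  for p in (W(.11,0,.34),W(.09,0,.23),W(-.05,0,.124)): print(fl,robot.inverse_kinematics(p,att(t,0,fl)))
E
```

```text
[ 0.5992 -0.0317 -0.2414  0.049   0.0353  1.2526] [[-0.1476 -0.5469]
 [-0.8194 -0.9918]
 [ 0.9849  1.0428]
 [ 1.4337  0.7683]
 [-1.6206 -0.2922]
 [ 0.6783 -1.8855]
 [ 0.5242 -0.2244]
 [-0.6299  0.1784]
 [ 0.6465  2.4089]
 [-2.2685  4.0784]
 [-5.6949 -1.8913]
 [ 2.4786 -0.3103]]
{'chest': array([ 0.5992, -0.0317,  0.    ]), 'left_front': array([0.4894, 0.0664, 0.068 ]), 'right_front': array([ 0.4697, -0.0709,  0.068 ]), 'hinge': array([ 0.672 , -0.0496,  0.112 ]), 'lid_edge': array([ 0.6375, -0.0411,  0.2582])}
[-0.      0.1335  0.991   0.    ] [[-0.9644  0.2646 -0.    ]
 [ 0.2646  0.9644  0.    ]
 [ 0.      0.     -1.    ]]
1 0.5 [ 0.3596 -0.5966  2.3685 -0.3341  0.9731 -0.8363] [-0.2692 -0.5088  2.3167  0.018   0.8339 -1.6074]
1 0.7 [ 0.4508 -0.6862  2.4717 -0.5699  0.8665 -0.6124] [-0.2735 -0.6296  2.4422  0.0351  0.6295 -1.6238]
1 0.9 None None
1 [-0.1179  0.1828  1.1935 -0.      1.7653 -1.4474]
1 [-0.1143  0.1457  1.4111 -0.      1.5848 -1.4438]
1 [-0.0821 -0.1057  1.8395 -0.      1.4077 -1.4115]
-1 0.5 [ 0.3596 -0.5966  2.3685 -0.3341  0.9731  2.3053] [-0.2692 -0.5088  2.3167  0.018   0.8339  1.5342]
-1 0.7 [ 0.4508 -0.6862  2.4717 -0.5699  0.8665  2.5292] [-0.2735 -0.6296  2.4422  0.0351  0.6295  1.5178]
-1 0.9 None None
-1 [-0.1179  0.1828  1.1935 -0.      1.7653  1.6942]
-1 [-0.1143  0.1457  1.4111 -0.      1.5848  1.6978]
-1 [-0.0821 -0.1057  1.8395 -0.      1.4077  1.7301]
```

```bash
cat >> h.py <<'E'
import json
v=json.load(open('chest.json')); t=v[2]; P,W,ed=chestpts(v); fx=np.array([np.cos(t),np.sin(t),0])
def cf(): return np.array(robot.observe()['contact_force'])
def loc(p): c,s=np.cos(t),np.sin(t); d=np.array(p)-[v[0],v[1],0]; return np.array([c*d[0]+s*d[1],-s*d[0]+c*d[1],d[2]])
def push(b,z,x0,x1,limit):
    "push along chest +x at lateral b, until resistance exceeds limit"
    f0=cf(); x=x0; log=[]; far=-.100
    while x<x1:
        x+=.006 if x<far-.006 else .0015
        robot.servo_line(W(x,b,z),velocity=.03 if x<far else .015)
        f=-(cf()-f0)@fx; log.append((round(x,4),round(f,1)))
        if f>limit: break
    print(log, loc(robot.observe()['tool_pos']), robot.observe()['time'])
E
python3 - <<'E'
from h import *
robot.gripper_close(20); print(robot.observe()['time'],robot.observe()['finger_gap'])
q=att(t,.5)
robot.move_to(W(-.19,.097,.16),q); print(robot.observe()['time'])
robot.servo_line(W(-.165,.097,.062),velocity=.2)
push(.097,.062,-.160,-.115,4)
f=cam('top'); save(f,'t1.png')
E
```

```text
2.1667 -0.0002072935109013357
4.3167
[(-0.154, np.float64(1.0)), (-0.148, np.float64(0.2)), (-0.142, np.float64(-0.2)), (-0.136, np.float64(-0.1)), (-0.13, np.float64(-0.3)), (-0.124, np.float64(-0.3)), (-0.118, np.float64(0.1)), (-0.112, np.float64(0.1))] [-0.11182772  0.09696497  0.06197361] 7.9417
```

View pics/t1.png

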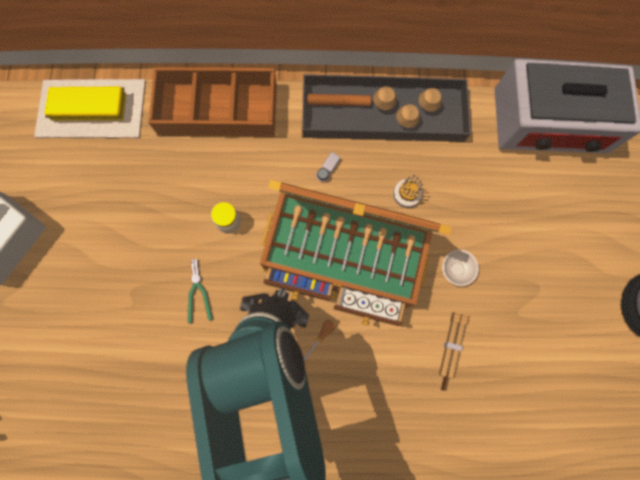

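The drawer's visible contents have shrunk (270–335, 283), so it is moving in with the fingertip and the graver is clear. I'll continue.

```bash
python3 - <<'E'
from h import *
push(.097,.062,-.112,-.082,4)
robot.servo_line(W(-.15,.097,.07),velocity=.2)
robot.servo_line(W(-.15,-.097,.10),velocity=.25)
robot.servo_line(W(-.15,-.097,.062),velocity=.15)
print(robot.observe()['time'])
push(-.097,.062,-.148,-.082,4)
robot.servo_line(W(-.16,-.097,.10),velocity=.2)
f=cam('top'); save(f,'t2.png'); print(robot.observe()['time'])
for k in('left_front','right_front'):
    r=robot.pinpoint('top',k)
    if r: print(k,r[0]['confidence'],loc(atz(f,r[0]['xy'],.068)))
E
```

```text
[(-0.106, np.float64(-0.6)), (-0.1045, np.float64(-0.5)), (-0.103, np.float64(-0.0)), (-0.1015, np.float64(-0.9)), (-0.1, np.float64(-0.8)), (-0.0985, np.float64(-1.0)), (-0.097, np.float64(0.1)), (-0.0955, np.float64(-0.4)), (-0.094, np.float64(-0.3)), (-0.0925, np.float64(0.3)), (-0.091, np.float64(0.2)), (-0.0895, np.float64(0.0)), (-0.088, np.float64(-0.3)), (-0.0865, np.float64(15.2))] [-0.08712425  0.0969903   0.06178774] 11.5917
13.4667
[(-0.142, np.float64(2.6)), (-0.136, np.float64(1.0)), (-0.13, np.float64(0.6)), (-0.124, np.float64(0.5)), (-0.118, np.float64(1.3)), (-0.112, np.float64(0.6)), (-0.106, np.float64(1.9)), (-0.1045, np.float64(1.8)), (-0.103, np.float64(0.7)), (-0.1015, np.float64(1.1)), (-0.1, np.float64(0.9)), (-0.0985, np.float64(0.8)), (-0.097, np.float64(0.5)), (-0.0955, np.float64(1.1)), (-0.094, np.float64(0.8)), (-0.0925, np.float64(2.5)), (-0.091, np.float64(1.6)), (-0.0895, np.float64(1.0)), (-0.088, np.float64(1.2)), (-0.0865, np.float64(20.3))] [-0.08712355 -0.09699342  0.06179145] 19.2333
19.85
left_front 0.93 [-0.08086657  0.06735083  0.068     ]
right_front 0.85 [-0.0848279  -0.07477883  0.068     ]
```

Both drawers stopped firmly at the same depth, so they are home. Next is the lid: approach from behind and sweep it along its arc.

```bash
cat >> h.py <<'E'
def lidpos(th,r=.125,a=.011,b=-.03):
    return W(.075-r*np.cos(th)+.012*np.sin(th)+a,b,.112+r*np.sin(th)+.012*np.cos(th))
def sweep(ths,vel,f0,limit):
    log=[]
    for th in ths:
        robot.servo_line(lidpos(th),velocity=vel)
        n=np.sin(th)*fx+np.array([0,0,np.cos(th)]); f=(cf()-f0)@n
        log.append((round(float(th),3),round(float(f),1)))
        if f>limit: break
    print(log,robot.observe()['time']); return th
E
python3 - <<'E'
from h import *
robot.servo_line(W(-.16,-.06,.33),velocity=.3)
robot.move_to(W(.115,-.03,.36),att(t,0)); 
p=lidpos(1.45); robot.servo_line(W(.11,-.03,p[2]),velocity=.2); robot.hold(.2)
f0=cf(); print(f0,robot.observe()['time']); json.dump(list(f0),open('f0.json','w'))
sweep(np.arange(1.45,.5,-.08),.06,f0,15)
f=cam('scene'); save(f,'s3.png')
E
```

```text
[-0.49341374  0.03584152 -0.22006626] 23.2583
[(1.45, 0.7), (1.37, 1.0), (1.29, 1.3), (1.21, 0.7), (1.13, 0.4), (1.05, -0.5), (0.97, 0.9), (0.89, 0.5), (0.81, -0.0), (0.73, 0.9), (0.65, 0.6), (0.57, 1.3)] 27.3417
```

View pics/s3.png

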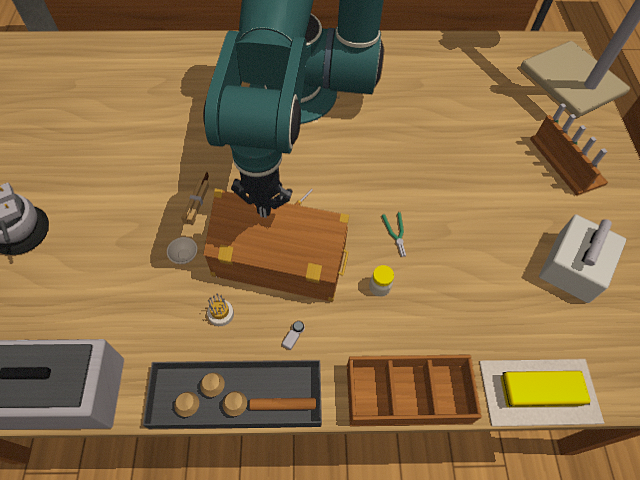

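The lid is following the fingertip at (263,212) and is about two thirds down. I'll ease it shut with fine steps near the end.

```bash
python3 - <<'E'
from h import *
f0=np.array(json.load(open('f0.json')))
sweep(np.arange(.5,.1,-.08),.05,f0,12)
sweep(np.arange(.12,.03,-.015),.02,f0,8)
th=sweep(np.arange(.03,-.05,-.005),.01,f0,8)
print(loc(robot.observe()['tool_pos']))
robot.hold(.3); print(cf()-f0)
p=robot.observe()['tool_pos']
robot.servo_line([p[0],p[1],.25],velocity=.12)
robot.servo_line(W(-.16,-.03,.32),velocity=.3)
robot.movej([1.2]+list(robot.observe()['qpos'][1:]))
f=cam('scene'); save(f,'s4.png'); 
for k in('lid_edge','chest','hinge'):
    r=robot.pinpoint('scene',k)
    if r: print(k,np.array(r[0]['xy'])*[640,480],proj(f,chestpts([*v[:3],0,0,0])[0][k]))
g=cam('top'); save(g,'t4.png')
for k in('left_front','right_front','lid_edge'):
    r=robot.pinpoint('top',k)
    if r: print(k,r[0]['confidence'],loc(atz(g,r[0]['xy'],.124 if 'lid' in k else .068)))
print(robot.observe()['time'])
E
```

```text
[(0.5, 0.6), (0.42, 0.2), (0.34, -0.4), (0.26, 0.1), (0.18, 0.4)] 29.1167
[(0.12, 0.9), (0.105, 0.7), (0.09, 0.6), (0.075, 1.4), (0.06, 1.2), (0.045, 0.7)] 30.8917
[(0.03, 0.8), (0.025, 0.9), (0.02, 0.7), (0.015, 2.1), (0.01, 1.1), (0.005, 0.3), (-0.0, 2.6), (-0.005, 7.3), (-0.01, 12.7)] 33.2333
[-0.03892385 -0.02999271  0.12389335]
[-5.3246497   0.74987398 12.60195521]
lid_edge [286.4   208.992] [285.37986861 209.72165166]
chest [279.68  260.784] [279.45241242 262.15306026]
hinge [262.976 267.312] [268.83368615 267.2682977 ]
left_front 0.54 [-0.07870829  0.06831492  0.068     ]
right_front 0.65 [-0.0774526  -0.07922847  0.068     ]
lid_edge 0.68 [-0.07196763  0.00032951  0.124     ]
37.6833
```

View pics/t4.png

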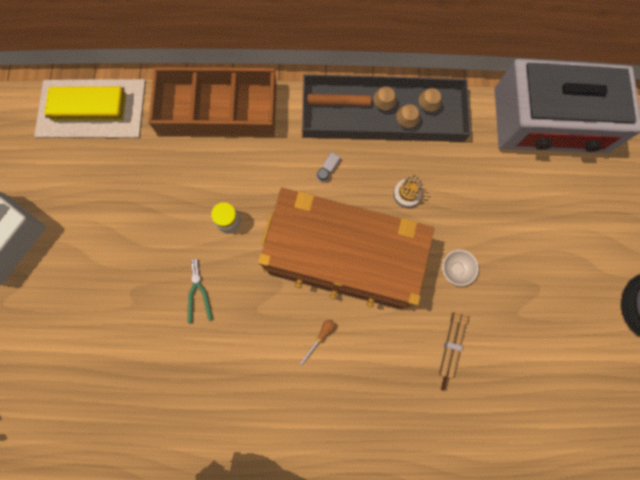

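View pics/s4.png

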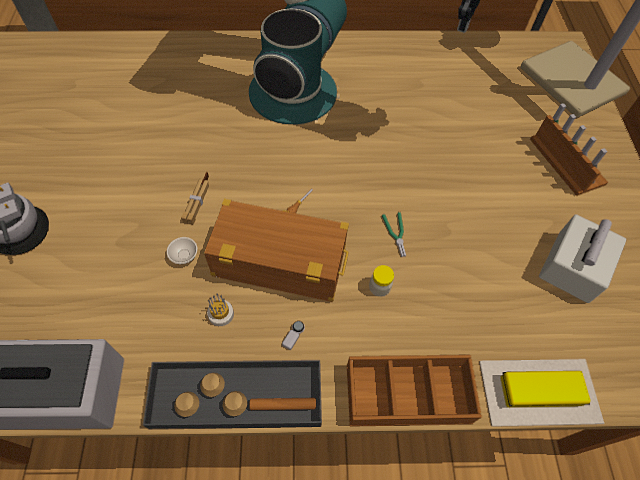

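Both drawers are home (knobs in line at top 298,282 and 371,302), the lid is flat at the 124 mm stop, and everything else is where it was. I'm handing the job in.

```bash
python3 -c "
from bench import robot
print(robot.sign_off())"
```

```text
the job is handed in; nothing more can be done
None
```

The chest is shut and the job is handed in after about 38 s: both upper drawers are home, the lid lies closed, pushes stayed at or below about 20 N, and the other items look unmoved in the final pictures.

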